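Return the measuring module to its colour-coded bay

ROBOT

A 6-joint arm with a two-finger parallel gripper is mounted at the origin on the work surface. World frame = base frame: x ahead of the robot, y to its left, z up, the work surface at z = 0. Lengths are in mm, angles in degrees, forces in N, time in s.
With the tool pointing down it reaches from about 350 to 850 mm from the base axis. Payload 8.1 kg.
Tool frame: the origin (TCP) lies at the very end of the fingers, on their centre line; the grasp point (between the pads) lies 19 mm behind it (r.grip_depth is the distance from the TCP to the grasp point, in mm); y points along the fingers, z is the direction in which the jaws open and shut, and the axes are right-handed (so a half turn about y gives the same grasp; the last joint's range is limited). The gripper opens to 85 mm and grips with 20 to 120 N. Pads are 22 mm wide; open, the fingers measure 114 mm over their backs; the gripper's body (76 mm by 85 mm) begins 54 mm behind the grasp point. The pads swing forward as they close: fully open they stand 13 mm farther back than shut.
Start: joints at [71.368, 7.471, 85.268, -0, 87.261, -4.893], TCP at [142.482, 582.841, 191.392] pointing down, gripper open.
Joint ranges: [-169.43, 169.43], [-51.17, 129.36], [1.28, 143.12], [-76.62, 256.62], [0, 156.53], [-152.29, 152.29]. Speed limits (degrees/s): [136.94, 136.94, 159.86, 180, 180, 180].

INTERFACE

Orientations are given as [roll, pitch, yaw] about the fixed x, y, z axes, in that order (R = Rz(yaw) Ry(pitch) Rx(roll)).
In Python, from bench import readout, eyes, r gives the robot as it stands. The module is installed in compiled form; this text tells all that it offers.
- The arm moves only by the tool move_arm, never from a script. Its argument "motion" is text: rows parted by semicolons, each of 6 numbers parted by spaces: the shift along the world's x, y, z in cm, then the turn, a rotation vector about the world's x, y, z in degrees. A call has 1 to 10 rows; each row is the pose to reach, as a shift and turn from the pose commanded when the call began; what a row does not reach only later rows make up. A row lasts 1/12 s, in which the tool goes at most 41.7 mm and 7.16 degrees, less where a joint would pass 70% of its speed; a pose out of reach is approached as far as the arm can. A call with a gripper value outside its range is refused whole. "fingers" is the finger opening in cm, from 0 to 8.54, set as the call begins (left out, the last holds). The fingers move at their own pace and stop on an object; "squeeze" is the grip in N (left out, the last holds). Time passes only in rows, so rows that repeat a pose let the fingers close. It gives the time, the measured TCP pose, the force and the opening at its end, in the units of the state.
- readout.sense(): the state, without advancing time (a new reading comes with each control period).
- eyes.snapshot(name): name is "scene" or "side" or "wrist"; returns a dict with "image" (480x640x3 uint8, blue, green, red), "fx", "fy", "cx", "cy" (pixels), "world_to_cam" (4x4, takes a point from world to camera coordinates). Camera axes: x right, y down, z forward; pixel columns grow to the right and rows downward; lengths in mm; the calibration is good to about 2 mm. The wrist camera is an equidistant fisheye: a pixel r from the principal point sees the ray r / f radians off the axis. A picture is of the moment at which its call begins. There is no depth.
- r.hand_in(): hands the job in, once; it reports no verdict.
The state is a dict: "time": time; "joint_pos": joint angles; "qd": joint speeds; "joint_efforts": joint torques, N m; "tool_pos": TCP position; "tcp_rot": TCP orientation; "ft_force": force on the tool from outside, world axes, zero at the start; "wrist_torque": the same for the moment, N m; "finger_gap": finger opening in mm.
Only numpy, scipy, OpenCV 4.12 (cv2) and the standard library are available. Lean on these libraries where they do the work, as an engineer would, in place of code of your own. Each camera call takes 0.05 s, during which the arm holds its last target. There are 200 camera calls.

TASK

Put the loose measuring module with the yellow stripe back into the yellow bay of the instrument case on the table. It is too wide to grip, so slide it flat over the table into the bay's open front and press it home until the orange catch snaps shut behind it; how deep the bay's stop is set varies, so feel for it and do not force it. Do not tip or lift the module, and leave the mouse, the clamp sensor and the pen where they are.

Things in the scene. Friction and masses are not known exactly. Their poses are not given: they have to be found in the camera images.
- module_center (a point): Centre of the loose measuring module: flat black box, blue side edges, six grey sockets and a yellow stripe on top; 90 mm along its x, 100 mm along its y, 28 mm high, so 14 mm above the table; about 0.4 kg. Too wide to grip. x points to its nose, which enters the bay first; z up. It starts in front of the case, its x within 0.6 rad of the case's.
- bay_yellow_home (a point): Where the module's centre is when stored in the yellow bay (yellow strips on both rails and the back wall) with its stop set shallowest; the stop (catch and bumper together) is set 0 to 16 mm deeper (+x), unknown. x points into the bay, z up; 14 mm above the table, no floor step. Rails 30 mm high, inner faces y = +-52 mm, x = -64 to +71 mm. Pushing in takes 5 to 20 N.
- bay_yellow_mouth (a point): Middle of the yellow bay's open front, 81 mm before bay_yellow_home, 14 mm above the table; x points into the bay, z up. Here the mouth is about 120 mm wide; it narrows over 17 mm to the 104 mm channel.
- bumper_yellow (a joint): Black rubber bumper on the stop at the back of the yellow bay, 50 mm wide, 5 to 23 mm high. 0 = free; it springs back up to 0.009 m: 3.2 N at first touch, 0.8 N more per mm, then solid. The catch snaps shut when the module has pressed it about 0.002 to 0.004; stored, it stays pressed about 0.002 and holds the module against the catch. Not latched, it pushes the module back.
- catch_yellow (a joint): Orange sprung catch in the +y rail of the yellow bay, to 37 mm high. 0 = shut; grows as the entering module pushes it into the rail, by 0.004 to 0.008 m (max 0.012; 1.2 N at first, 0.2 N per mm). With the stop shallowest: ramp from x = -63 to -49 mm of bay_yellow_home's frame, nose to y = +44 mm, flat face at -45 mm that then holds the module's rear face; else all 0 to 16 mm deeper.
- bay_red_home (a point): The same point of the red bay (red strips), which is empty and built just like the yellow one: not this module's place. The three bays stand side by side at 128 mm, in an order that varies.
- bay_blue_home (a point): The same point of the blue bay (blue strips), which already holds its own, fixed, blue-striped module.
- case: The blue instrument case, fixed, round the three bays: walls 34 mm high, outside 400 mm wide (its y) and from x = -79 to +87 mm; label strips to 38 mm high; the open lid lies flat behind it. Origin on the table between the bays' home points, at the middle bay; x away from the robot.
- mouse: Black computer mouse, 105 x 60 x 34 mm, loose; origin at the centre of its underside, x its length.
- clamp: Clamp sensor, black handle and orange ring jaw, loose, lying flat; 155 mm long along x (-93 to +62 mm), 87 mm wide, 26 mm high; origin near its middle, on the table.
- pen: White and black marker pen, 130 x 11 x 11 mm, loose; origin at the middle of its underside, x along it.

How it is judged:
By the outcome, as a careful person would: the job done as asked, in the order asked, and still so for the second after the job is handed in, with the robot touching nothing.
It also fails if it takes over 51 s, if anything falls off the work surface, if the arm or the gripper's body presses on something with over 40 N, if the wrist force passes 120 N, or if a joint passes its speed limit or range.

## Working session

There is one attempt and no reset: what is moved stays moved. The work goes in short steps, Python scripts to look and compute and a tool call to move; the robot and the scene stay as the last step left them, time stands still between calls to the robot, and variables do not carry over. Pictures are saved under pics/ and viewed, about 8 in all and at most 12, crops included, and the job is handed in when it is done.

Besides the shell and the picture viewer there is one more tool, called as name(argument=value, ...), one argument or row to a line, values as JSON. move_arm: Moves the arm, as the interface text tells. Its arguments: {"type":"object","properties":{"motion":{"type":"string"},"fingers":{"type":"number"},"squeeze":{"type":"number"}},"required":["motion"]}

```bash
mkdir -p pics; cat > h.py <<'E'
from bench import readout, eyes, r
import numpy as np, cv2
def snap(n,f=None):
    s=eyes.snapshot(n)
    if f: cv2.imwrite('pics/'+f+'.png',s['image'])
    return s
def ray(s,u,v,z):
    M=np.array(s['world_to_cam']);R=M[:3,:3];c=-R.T@M[:3,3]
    d=R.T@np.array([(u-s['cx'])/s['fx'],(v-s['cy'])/s['fy'],1])
    return c+d*(z-c[2])/d[2]
def proj(s,p):
    q=np.array(s['world_to_cam'])@np.append(p,1)
    return q[0]/q[2]*s['fx']+s['cx'],q[1]/q[2]*s['fy']+s['cy']
E
python3 - <<'E'
from h import *
import pickle
d={}
for n in('scene','side'):
    s=snap(n,n+'0');d[n]=s
    M=np.array(s['world_to_cam']);print(n,-M[:3,:3].T@M[:3,3],s['fx'])
pickle.dump(d,open('s0.pkl','wb'))
st=readout.sense();print(st['time'],st['tool_pos'],st['tcp_rot'],st['finger_gap'])
E
```

```text
scene [1078.71454163 -261.4334478   926.08578232] 443.0995689521821
side [  136.26905675 -1002.28992806   998.47220473] 617.7542860063223
0.1 [142.31855028 582.30477899 190.43953995] [-9.00949299e+01  6.20594733e-03 -1.37372399e+01] 85.75926680045718
```

View pics/scene0.png

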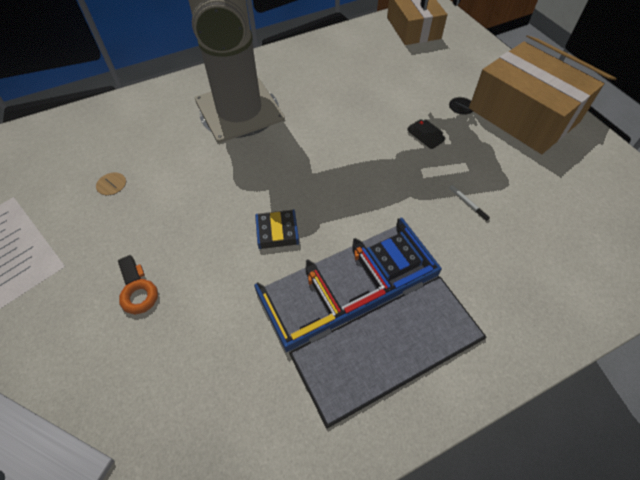

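View pics/side0.png

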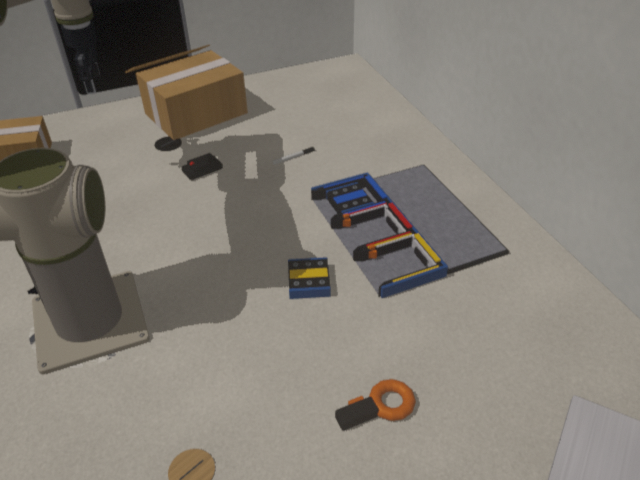

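The scene view shows the module at (277,229), the yellow bay leftmost at (300,305), red in the middle and blue on the right. The side view shows the module at (309,278) and the yellow bay at (400,265). I'll crop both for the corners.

```bash
python3 - <<'E'
import cv2
a=cv2.imread('pics/scene0.png')[200:350,245:445];cv2.imwrite('pics/c1.png',cv2.resize(a,None,fx=4,fy=4,interpolation=cv2.INTER_CUBIC))
a=cv2.imread('pics/side0.png')[165:305,280:460];cv2.imwrite('pics/c2.png',cv2.resize(a,None,fx=4,fy=4,interpolation=cv2.INTER_CUBIC))
E
```

```text
(no output)
```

View pics/c1.png

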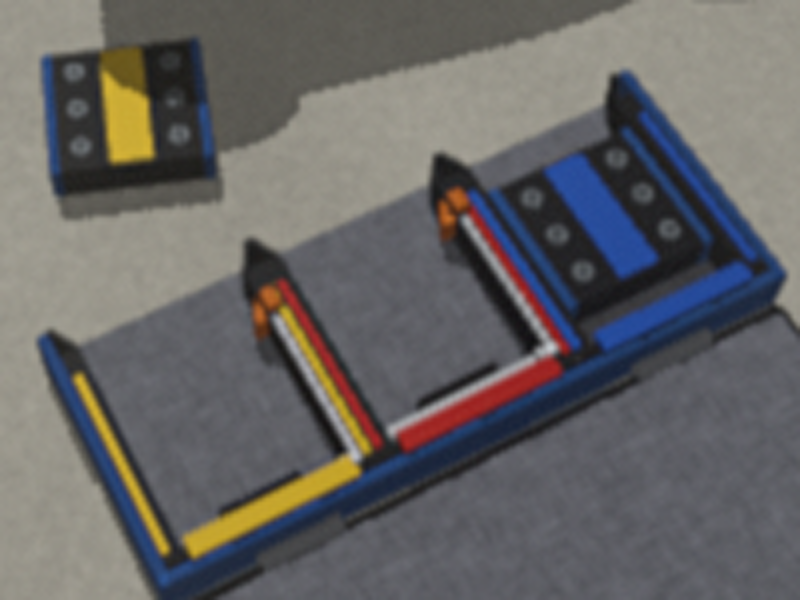

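View pics/c2.png

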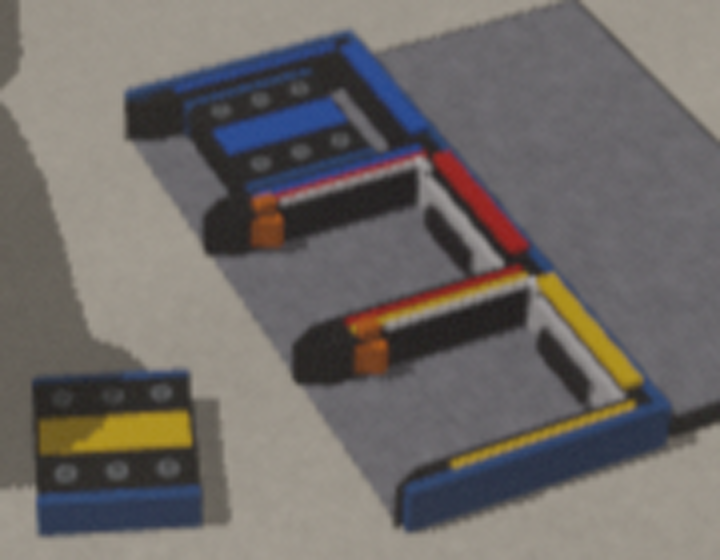

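```bash
cat > m.py <<'E'
from h import *
import pickle
d=pickle.load(open('s0.pkl','rb'))
def P(n,L,z):
    o=(245,200) if n=='scene' else (280,165)
    return np.array([ray(d[n],a/4+o[0]-.4,b/4+o[1]-.4,z)[:2] for a,b in L])
def fit(A,B):
    A=np.array(A,float);a=A.mean(0);b=B.mean(0);U,S,V=np.linalg.svd((A-a).T@(B-b))
    R=(U@V).T; t=b-R@a; return np.degrees(np.arctan2(R[1,0],R[0,0])),t,np.linalg.norm((A@R.T+t)-B,axis=1).round(1),R
for n,so,co in(('scene',[(74,72),(77,109),(81,146),(170,61),(175,98),(180,134)],[(40,338),(160,580),(627,72),(783,275)]),
 ('side',[(62,398),(113,395),(162,393),(66,473),(118,470),(168,467)],[(405,490),(668,410),(125,95),(350,32)])):
    S=P(n,so,28);print(n,'module',S.mean(0).round(1),S.round(0).tolist())
    C=P(n,co,34);print(np.round(C).tolist(),[np.linalg.norm(C[i]-C[j]).round() for i,j in((0,1),(2,3),(0,2),(1,3))])
    f=fit([(-79,-200),(87,-200),(-79,200),(87,200)],C);print('case',f[:3],'Yhome',f[3]@[0,-128]+f[1],'mouth',f[3]@[-81,-128]+f[1])
    a=S[2]-S[0] if n=='scene' else S[2]-S[0]; print('mod yaw',np.degrees(np.arctan2(a[1],a[0])), np.linalg.norm(a))
    b=S[5]-S[3];print(np.degrees(np.arctan2(b[1],b[0])))
E
python3 m.py
```

```text
scene module [470.3 -77.9] [[434.0, -98.0], [461.0, -107.0], [487.0, -115.0], [453.0, -40.0], [481.0, -49.0], [506.0, -58.0]]
[[600.0, -188.0], [759.0, -185.0], [594.0, 207.0], [756.0, 208.0]] [np.float64(159.0), np.float64(162.0), np.float64(394.0), np.float64(394.0)]
case (np.float64(0.6529392242415456), array([673.40296698,  10.49937276]), array([4.4, 4.8, 3.4, 3.6])) Yhome [ 674.86161564 -117.49231582] mouth [ 593.86687521 -118.41536692]
mod yaw -18.49297599313407 56.09826435390294
-18.27261862755307
side module [471.8 -80.8] [[454.0, -44.0], [482.0, -53.0], [508.0, -62.0], [435.0, -100.0], [463.0, -109.0], [489.0, -118.0]]
[[597.0, -190.0], [759.0, -192.0], [590.0, 199.0], [753.0, 204.0]] [np.float64(162.0), np.float64(164.0), np.float64(389.0), np.float64(396.0)]
case (np.float64(0.8855233218538088), array([670.88780718,   5.11739473]), array([6.8, 2.2, 5. , 3.1])) Yhome [ 672.86600651 -122.86731813] mouth [ 591.8756804 -124.1191474]
mod yaw -19.199724307576602 56.67840861327444
-18.581264401539997
```

Both views agree: the module is at about (471,-79) with yaw -18.6°, and the yellow home is at about (674,-120) with yaw about 0.8°. The plan is to push the module sideways from its +y side, turning it as it goes, until it is in line with the bay. Then I'll push it straight in from the rear, using two fingers 40 mm apart.

move_arm(
  motion="35.5 -58.5 0 0 0 -95;35.5 -58.5 0 0 0 -95;35.5 -58.5 0 0 0 -95;35.5 -58.5 0 0 0 -95;35.5 -58.5 0 0 0 -95;35.5 -58.5 0 0 0 -95;35.5 -58.5 0 0 0 -95;35.5 -58.5 0 0 0 -95;35.5 -58.5 0 0 0 -95;35.5 -58.5 0 0 0 -95",
  fingers=4,
)

```text
time: 0.93
tool_pos: [359.0, 224.7, 191.2]
tcp_rot: [-90.0, 0.0, -85.7]
ft_force: [0.3, 0.3, 1.9]
finger_gap: 39.9
```

move_arm(
  motion="13.8 -22.7 0 0 0 -22.9;13.8 -22.7 0 0 0 -22.9;13.8 -22.7 0 0 0 -22.9;13.8 -22.7 0 0 0 -22.9;13.8 -22.7 0 0 0 -22.9;13.8 -22.7 0 0 0 -22.9;13.8 -22.7 0 0 0 -22.9;13.8 -22.7 0 0 0 -22.9;13.8 -22.7 0 0 0 -22.9",
)

```text
time: 1.68
tool_pos: [496.3, -1.1, 190.7]
tcp_rot: [-90.1, -0.0, -108.4]
ft_force: [-0.1, 0.9, -1.3]
finger_gap: 39.6
```

```bash
python3 - <<'E'
from h import *
import pickle
s=snap('wrist','w1');pickle.dump(s,open('w1.pkl','wb'))
M=np.array(s['world_to_cam']);print(-M[:3,:3].T@M[:3,3],M[2,:3],s['fx'],s['cx'],s['cy'])
E
```

```text
[520.71182447  71.84482161 372.19643066] [-0.09594314 -0.28529515 -0.9536255 ] 371.64829954431775 322.23714362171864 246.0591151437274
```

View pics/w1.png

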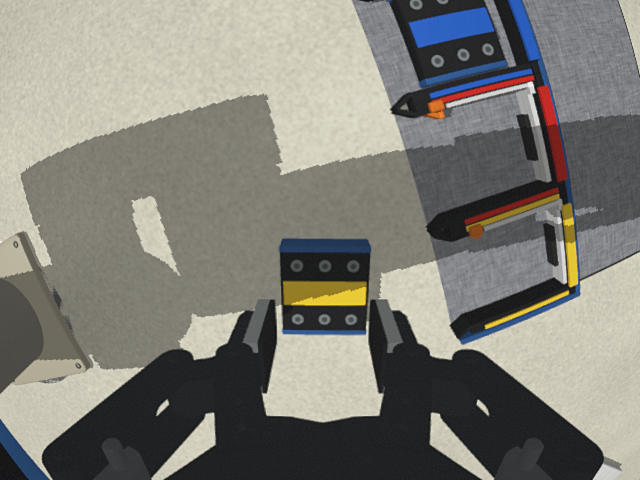

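The wrist view shows the module at (325,290) and the yellow bay's rails with their strips at (525,310) and (520,218), with red above them. I'll refine the poses from these colour masks.

```bash
cat >> h.py <<'E'
def wray(s,u,v,z):
    M=np.array(s['world_to_cam']);R=M[:3,:3];c=-R.T@M[:3,3]
    x=(u-s['cx'])/s['fx'];y=(v-s['cy'])/s['fy'];t=np.hypot(x,y)
    d=R.T@np.array([x*np.sin(t)/t,y*np.sin(t)/t,np.cos(t)])
    return (c+d*(z-c[2])/d[2])[:2]
def blobs(s,zs,f=None,cols='yrbo',amin=40):
    hsv=cv2.cvtColor(s['image'],cv2.COLOR_BGR2HSV)
    rng={'y':(20,120,60,34,255,255),'r':(0,150,50,6,255,255),'b':(105,150,50,125,255,255),'o':(8,180,60,17,255,255)}
    for c in cols:
        q=rng[c];m=cv2.inRange(hsv,q[:3],q[3:])
        for k in cv2.findContours(m,cv2.RETR_EXTERNAL,cv2.CHAIN_APPROX_NONE)[0]:
            if cv2.contourArea(k)<amin: continue
            for z in zs:
                W=np.array([(f or wray)(s,p[0],p[1],z)[:2] for p in k[:,0]],np.float32)
                (cx,cy),(w,h),a=cv2.minAreaRect(W)
                print(c,'px',k[:,0].mean(0).round(),'z',z,'ctr',round(cx,1),round(cy,1),'size',round(w,1),round(h,1),'ang',round(a,1))
E
python3 - <<'E'
from h import *
import pickle
s=pickle.load(open('w1.pkl','rb'))
S=np.array([wray(s,u,v,28) for u,v in [(297,266),(325,266),(353,266),(298,319),(324,319),(351,319)]])
print(S.mean(0),S.round(),np.degrees(np.arctan2(*(S[2]-S[0])[::-1])))
blobs(s,(28,),cols='y',amin=400);blobs(s,(36,),cols='yro')
E
```

```text
[472.49653047 -79.87688083] [[ 456.  -43.]
 [ 482.  -52.]
 [ 508.  -60.]
 [ 437.  -99.]
 [ 463. -108.]
 [ 489. -117.]] -18.366428266253408
y px [324. 293.] z 28 ctr 472.3 -79.6 size 27.2 85.6 ang 71.6
y px [570. 245.] z 28 ctr 755.5 -121.4 size 15.5 105.6 ang 1.0
y px [511. 212.] z 28 ctr 688.2 -58.0 size 118.5 6.6 ang 1.1
y px [526. 309.] z 36 ctr 686.7 -173.9 size 116.8 7.5 ang 1.1
y px [324. 293.] z 36 ctr 473.4 -76.1 size 26.6 83.6 ang 71.6
y px [570. 245.] z 36 ctr 750.1 -116.9 size 15.1 103.2 ang 1.0
y px [511. 212.] z 36 ctr 684.3 -55.0 size 115.7 6.4 ang 1.1
r px [511. 206.] z 36 ctr 684.5 -48.2 size 115.0 6.3 ang 1.0
r px [552. 133.] z 36 ctr 747.7 11.1 size 14.5 100.9 ang 1.1
r px [483.  89.] z 36 ctr 682.1 70.7 size 115.3 5.8 ang 1.0
o px [476. 231.] z 36 ctr 636.4 -61.6 size 13.7 14.4 ang 78.1
o px [435. 110.] z 36 ctr 625.1 64.1 size 16.0 19.9 ang 75.6
```

move_arm(
  motion="0 0 -4 0 0 0;0 0 -8 0 0 0;0 0 -12 0 0 0;0 0 -15 0 0 0;0 0 -17 0 0 0;0 0 -18 0 0 0;0 0 -18 0 0 0;0 0 -18 0 0 0",
)

```text
time: 2.4
tool_pos: [496.7, 0.4, 12.1]
tcp_rot: [-90.0, 0.0, -108.2]
ft_force: [0.6, -0.7, -0.2]
finger_gap: 39.9
```

move_arm(
  motion="-0.1 -0.3 0 0 0 0;-0.2 -0.6 0 0 0 0;-0.3 -0.9 0 0 0 0;-0.4 -1.2 0 0 0 0;-0.5 -1.5 0 0 0 0;-0.6 -1.8 0 0 0 0;-0.7 -2.1 0 0 0 0;-0.8 -2.3 0 0 0 0;-0.8 -2.4 0 0 0 0",
)

```text
time: 3.15
tool_pos: [488.4, -24.8, 11.3]
tcp_rot: [-90.0, -0.0, -108.3]
ft_force: [-0.0, -0.0, 0.7]
finger_gap: 39.8
```

move_arm(
  motion="-0.2 -0.25 0 0 0 1.6;-0.4 -0.5 0 0 0 3.3;-0.6 -0.75 0 0 0 5;-0.8 -1 0 0 0 6.6;-1 -1.25 0 0 0 8.2;-1.2 -1.45 0 0 0 9.7;-1.4 -1.75 0 0 0 11.3;-1.6 -2.05 0 0 0 13;-1.75 -2.35 0 0 0 14.6;-1.75 -2.35 0 0 0 14.6",
)

```text
time: 3.98
tool_pos: [470.9, -48.2, 11.3]
tcp_rot: [-90.0, -0.0, -93.6]
ft_force: [0.9, -0.0, -0.8]
finger_gap: 39.8
```

```bash
python3 - <<'E'
from h import *
s=snap('side');blobs(s,(28,),ray,'y',60)
s=snap('scene');blobs(s,(28,),ray,'y',60)
E
```

```text
y px [308. 273.] z 28 ctr 471.2 -81.2 size 31.1 85.1 ang 71.2
y px [415. 273.] z 28 ctr 690.6 -175.2 size 116.7 6.5 ang 1.0
y px [427. 247.] z 28 ctr 755.1 -111.7 size 14.4 105.2 ang 1.0
y px [312. 326.] z 28 ctr 746.0 -114.4 size 14.0 103.2 ang 1.0
y px [275. 316.] z 28 ctr 686.2 -176.0 size 117.9 6.0 ang 0.8
y px [326. 295.] z 28 ctr 692.8 -55.0 size 100.0 5.6 ang 1.0
y px [276. 226.] z 28 ctr 471.7 -79.2 size 28.4 86.9 ang 71.3
```

```bash
python3 - <<'E'
from h import *
s=snap('side');a=cv2.resize(s['image'][150:330,230:430],None,fx=3,fy=3)
s=snap('scene');b=cv2.resize(s['image'][130:310,200:266+134],None,fx=3,fy=3)[:, :600]
cv2.imwrite('pics/p3.png',cv2.resize(np.hstack([a,b]),None,fx=.66,fy=.66,interpolation=cv2.INTER_AREA))
print(readout.sense())
E
```

```text
{'time': 4.1833, 'joint_pos': array([-1.19975508e+01, -2.43712435e+00,  1.15178981e+02,  7.77039735e-03,
        6.72540425e+01, -8.28900329e+00]), 'qd': array([ 0.09846731, -0.09411729, -0.03213729, -0.052184  ,  0.03092994,
       -0.22705931]), 'joint_efforts': array([-1.08094134e-01, -4.21049702e+01, -4.42721558e+01, -8.11223552e-03,
        4.85982353e-03, -9.05276211e-04]), 'tool_pos': array([471.26424982, -47.75414429,  11.42187632]), 'tcp_rot': array([-8.99949088e+01,  6.50022468e-03, -9.37115514e+01]), 'ft_force': array([ 0.0835193 ,  0.0353878 , -0.29216861]), 'wrist_torque': array([-0.00643045,  0.02052752, -0.00793876]), 'finger_gap': 40.05815293703242}
```

View pics/p3.png

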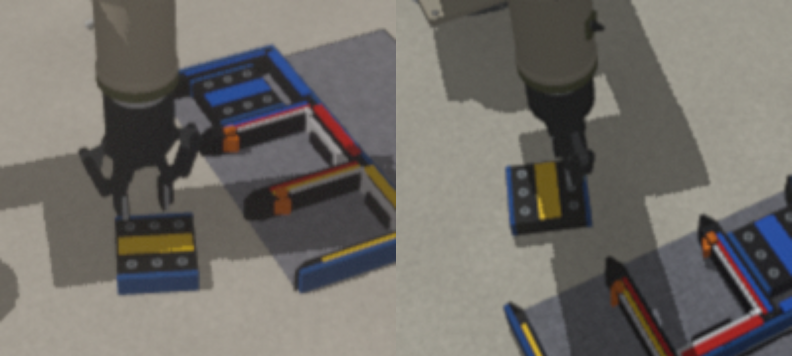

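```bash
python3 - <<'E'
from h import *
s=snap('side');t=snap('scene')
T=readout.sense()['tool_pos']
for z in(0,20,30,50,90):
  q=T+[0,0,z];print(z,np.round(proj(s,q)),np.round(proj(t,q)))
a=cv2.resize(s['image'][215:315,270:350],None,fx=5,fy=5,interpolation=cv2.INTER_CUBIC)
b=cv2.resize(t['image'][180:280,235:315],None,fx=5,fy=5,interpolation=cv2.INTER_CUBIC)
cv2.imwrite('pics/p4.png',np.hstack([a,b]))
E
```

```text
0 [303. 268.] [288. 225.]
20 [303. 262.] [287. 220.]
30 [303. 259.] [287. 218.]
50 [302. 252.] [287. 213.]
90 [302. 239.] [285. 203.]
```

View pics/p4.png

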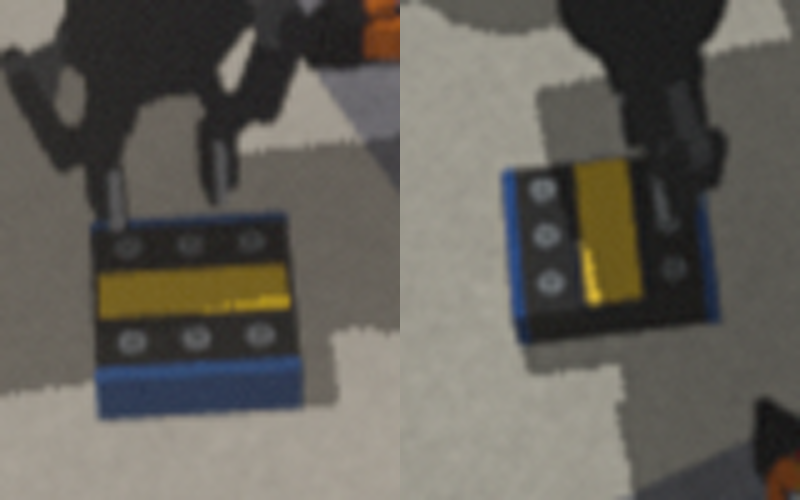

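The pushed module hasn't moved. Both views put the fingertips about 30 mm above the reported TCP, at z≈41–45, so they passed over the module. I'll back off, then descend carefully beside it while watching the force.

move_arm(
  motion="1.3 2.4 0 0 0 -7;2.6 4.8 0 0 0 -14.6;2.6 4.8 -0.5 0 0 -14.6;2.6 4.8 -1 0 0 -14.6;2.6 4.8 -1.3 0 0 -14.6;2.6 4.8 -1.3 0 0 -14.6",
)

```text
time: 4.78
tool_pos: [495.7, -0.3, -2.9]
tcp_rot: [-90.1, -0.0, -108.2]
ft_force: [-0.5, 0.2, -0.4]
finger_gap: 39.9
```

```bash
python3 - <<'E'
from h import *
s=snap('side');t=snap('scene')
S=readout.sense();T=S['tool_pos'];print(T,S['ft_force'],S['finger_gap'])
a0=np.radians(S['tcp_rot'][2]+90);j=np.array([np.cos(a0),np.sin(a0),0])
img=s['image'].copy();im2=t['image'].copy()
for k in(-20,20):
  for z in(0,15,30):
    for i,c in((img,s),(im2,t)):
      u,v=proj(c,T+[0,0,z]+j*k);i[int(round(v)),int(round(u))]=(0,255,0) if z==0 else (255,0,255)
a=cv2.resize(img[205:305,270:350],None,fx=5,fy=5,interpolation=cv2.INTER_NEAREST)
b=cv2.resize(im2[170:270,245:325],None,fx=5,fy=5,interpolation=cv2.INTER_NEAREST)
cv2.imwrite('pics/p5.png',np.hstack([a,b]))
E
```

```text
[ 4.96415415e+02 -4.73333842e-01 -2.04993463e+00] [ 0.58788835 -0.19181275  0.93318753] 39.72328193383262
```

View pics/p5.png

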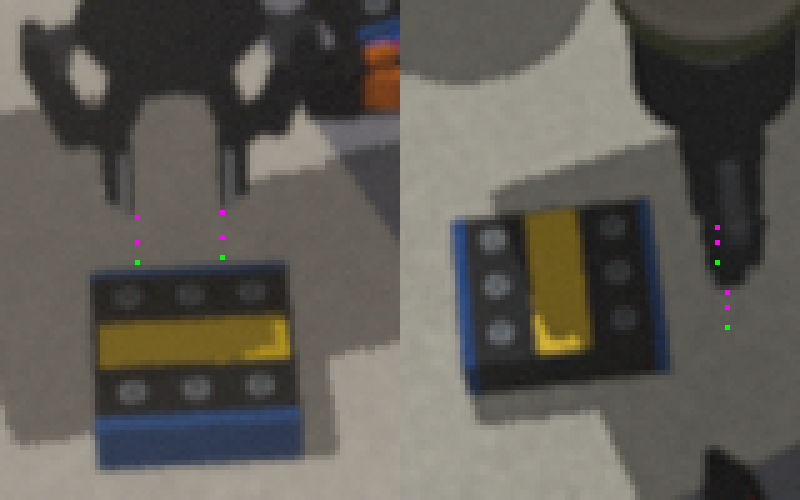

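The check confirms it: the real fingertips sit about 33 mm above the reported TCP, and x and y agree. I'll go down to a reported z of about -22, which puts the real tips near 11 mm.

move_arm(
  motion="0 0 -0.4 0 0 0;0 0 -0.8 0 0 0;0 0 -1.2 0 0 0;0 0 -1.5 0 0 0;0 0 -1.7 0 0 0;0 0 -1.8 0 0 0;0 0 -1.9 0 0 0;0 0 -2 0 0 0;0 0 -2 0 0 0",
)

```text
time: 5.63
tool_pos: [497.1, 0.2, -21.7]
tcp_rot: [-90.0, -0.0, -108.3]
ft_force: [0.2, 0.3, 0.5]
finger_gap: 40.0
```

move_arm(
  motion="-0.1 -0.3 0 0 0 0;-0.2 -0.6 0 0 0 0;-0.3 -0.9 0 0 0 0;-0.4 -1.2 0 0 0 0;-0.5 -1.5 0 0 0 0;-0.6 -1.8 0 0 0 0;-0.7 -2.1 0 0 0 0;-0.8 -2.4 0 0 0 0;-0.9 -2.7 0 0 0 0;-0.9 -2.7 0 0 0 0",
)

```text
time: 6.47
tool_pos: [488.0, -27.3, -21.6]
tcp_rot: [-90.0, -0.0, -108.3]
ft_force: [0.1, -0.7, 0.3]
finger_gap: 40.2
```

```bash
cat > mod.py <<'E'
from h import *
print({k:np.round(v,1) for k,v in readout.sense().items() if k in('time','tool_pos','ft_force','tcp_rot')})
for n in('side','scene'):
    s=snap(n);blobs(s,(28,),ray,'y',60)
E
python3 mod.py
```

```text
{'time': np.float64(6.5), 'tool_pos': array([488. , -27.3, -21.6]), 'tcp_rot': array([ -90. ,   -0. , -108.3]), 'ft_force': array([ 0.1, -0.7,  0.3])}
y px [309. 275.] z 28 ctr 470.5 -87.4 size 30.8 84.6 ang 71.5
y px [415. 273.] z 28 ctr 690.6 -175.2 size 116.7 6.4 ang 1.0
y px [427. 248.] z 28 ctr 755.2 -111.2 size 14.6 104.3 ang 1.0
y px [312. 326.] z 28 ctr 746.0 -114.4 size 14.1 103.2 ang 1.0
y px [275. 316.] z 28 ctr 686.2 -176.0 size 117.9 6.0 ang 0.8
y px [326. 295.] z 28 ctr 692.7 -55.0 size 102.3 5.7 ang 0.9
y px [273. 227.] z 28 ctr 469.8 -85.3 size 28.3 86.5 ang 71.2
```

move_arm(
  motion="-0.25 -0.3 0 0 0 1.9;-0.5 -0.6 0 0 0 3.8;-0.75 -0.9 0 0 0 5.7;-1 -1.2 0 0 0 7.7;-1.25 -1.5 0 0 0 9.6;-1.5 -1.85 0 0 0 11.6;-1.75 -2.2 0 0 0 13.6;-2 -2.5 0 0 0 15.5;-2.2 -2.85 0 0 0 17.4;-2.4 -3.15 0 0 0 19.3",
)

```text
time: 7.4
tool_pos: [464.0, -58.0, -21.6]
tcp_rot: [-90.0, 0.0, -88.9]
ft_force: [0.2, 3.4, 0.9]
finger_gap: 40.2
```

```bash
python3 mod.py
```

```text
{'time': np.float64(7.4), 'tool_pos': array([464. , -58. , -21.6]), 'tcp_rot': array([-90. ,   0. , -88.9]), 'ft_force': array([0.2, 3.4, 0.9])}
y px [312. 285.] z 28 ctr 465.9 -120.0 size 86.5 31.8 ang 1.0
y px [415. 273.] z 28 ctr 689.8 -175.2 size 118.2 6.4 ang 1.0
y px [427. 247.] z 28 ctr 754.6 -111.2 size 15.4 104.3 ang 1.3
y px [312. 326.] z 28 ctr 745.5 -114.0 size 15.0 104.0 ang 1.0
y px [275. 316.] z 28 ctr 686.2 -176.0 size 117.9 6.0 ang 0.8
y px [326. 295.] z 28 ctr 693.3 -55.0 size 101.0 5.7 ang 0.8
y px [261. 231.] z 28 ctr 466.3 -117.9 size 86.7 29.2 ang 1.1
```

move_arm(
  motion="0 0.8 0 0 0 0;0 1.5 0 0 0 0;0 1.5 3 0 0 0;0 1.5 6 0 0 0;-1.5 0.5 6 0 0 7;-3 -0.5 6 0 0 14;-4.5 -1.5 6 0 0 21;-6 -2.5 6 0 0 28;-6.4 -4 6 0 0 35;-6.8 -6.2 6 0 0 42",
)

```text
time: 8.33
tool_pos: [395.6, -119.4, 38.3]
tcp_rot: [-90.0, 0.0, -46.6]
ft_force: [0.9, -0.7, -0.4]
finger_gap: 39.8
```

move_arm(
  motion="0 0 0 0 0 7;0 0 0 0 0 14;0 0 0 0 0 21;0 0 0 0 0 28;0 0 0 0 0 35;0 0 0 0 0 42;0 0 0 0 0 48;0 0 0 0 0 48",
)

```text
time: 9.0
tool_pos: [396.3, -119.7, 38.4]
tcp_rot: [-90.0, 0.0, 1.3]
ft_force: [-0.2, 0.1, -0.6]
finger_gap: 40.1
```

move_arm(
  motion="0 -0.1 -3 0 0 -0.3;0 -0.1 -5 0 0 -0.3;0 -0.1 -6 0 0 -0.3;0.5 -0.1 -6 0 0 -0.3;1 -0.1 -6 0 0 -0.3;1.4 -0.1 -6 0 0 -0.3;1.8 -0.1 -6 0 0 -0.3;2.2 -0.1 -6 0 0 -0.3;2.6 -0.1 -6 0 0 -0.3;3 -0.1 -6 0 0 -0.3",
)

```text
time: 9.83
tool_pos: [426.6, -121.6, -20.8]
tcp_rot: [-90.0, 0.0, 0.7]
ft_force: [-6.4, 0.4, 4.4]
finger_gap: 40.2
```

move_arm(
  motion="0.4 0 0 0 0 0;0.8 0 0 0 0 0;1.2 0 0 0 0 0;1.6 0 0 0 0 0;2 0 0 0 0 0;2.4 0.05 0 0 0 0;2.8 0.05 0 0 0 0;3.2 0.05 0 0 0 0;3.6 0.05 0 0 0 0;4 0.05 0 0 0 0",
)

```text
time: 10.67
tool_pos: [466.5, -121.0, -21.0]
tcp_rot: [-90.0, 0.0, 0.7]
ft_force: [-5.4, -0.0, 4.3]
finger_gap: 40.0
```

```bash
python3 mod.py
```

```text
{'time': np.float64(10.7), 'tool_pos': array([ 466.5, -121. ,  -21. ]), 'tcp_rot': array([-90. ,   0. ,   0.7]), 'ft_force': array([-5.4, -0. ,  4.3])}
y px [341. 277.] z 28 ctr 530.7 -120.2 size 30.0 67.0 ang 89.9
y px [427. 248.] z 28 ctr 755.1 -110.1 size 14.6 106.5 ang 1.0
y px [312. 326.] z 28 ctr 745.9 -114.0 size 14.1 104.0 ang 1.0
y px [275. 316.] z 28 ctr 686.2 -176.2 size 117.9 5.6 ang 0.8
y px [326. 295.] z 28 ctr 692.7 -54.7 size 102.2 6.0 ang 1.2
y px [270. 248.] z 28 ctr 522.4 -118.0 size 85.4 28.2 ang 0.7
```

move_arm(
  motion="0.4 0 0 0 0 0.3;0.8 0 0 0 0 0.3;1.2 0 0 0 0 0.3;1.6 0 0 0 0 0.3;2 0 0 0 0 0.3;2.4 0.05 0 0 0 0.3;2.8 0.05 0 0 0 0.3;3.2 0.05 0 0 0 0.3;3.6 0.05 0 0 0 0.3;4 0.05 0 0 0 0.3",
)

```text
time: 11.6
tool_pos: [506.2, -120.4, -21.4]
tcp_rot: [-90.0, 0.0, 1.0]
ft_force: [-5.8, -0.3, 5.4]
finger_gap: 39.8
```

```bash
python3 - <<'E'
from h import *
s=snap('wrist','w2');cv2.imwrite('pics/w2c.png',s['image'])
E
```

```text
(no output)
```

View pics/w2.png

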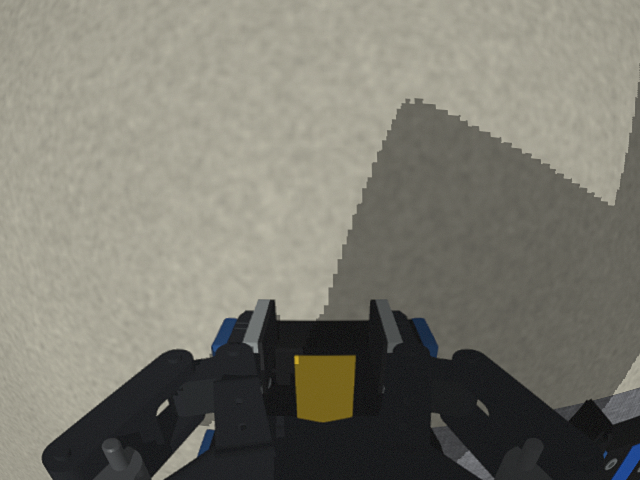

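The wrist view shows both fingers square on the module's rear face, with the yellow stripe (325,388) centred between them. I'll keep pushing and watch the force.

move_arm(
  motion="0.3 0 0 0 0 0;0.6 0 0 0 0 0;0.9 0 0 0 0 0;1.2 0.05 0 0 0 0;1.5 0.05 0 0 0 0;1.8 0.05 0 0 0 0;2.1 0.05 0 0 0 0;2.4 0.05 0 0 0 0;2.7 0.05 0 0 0 0;3 0.05 0 0 0 0",
)

```text
time: 12.48
tool_pos: [534.8, -120.1, -21.8]
tcp_rot: [-90.0, 0.2, 1.0]
ft_force: [-11.9, -2.6, 9.8]
finger_gap: 40.1
```

move_arm(
  motion="0.3 0 0 0 0 0;0.6 0 0 0 0 0;0.9 0 0 0 0 0;1.2 0.05 0 0 0 0;1.5 0.05 0 0 0 0;1.8 0.05 0 0 0 0;2.1 0.05 0 0 0 0;2.4 0.05 0 0 0 0;2.7 0.05 0 0 0 0;3 0.05 0 0 0 0",
)

```text
time: 13.32
tool_pos: [565.8, -119.8, -21.9]
tcp_rot: [-90.0, 0.1, 1.0]
ft_force: [-5.4, -2.5, 3.3]
finger_gap: 39.9
```

```bash
python3 mod.py
```

```text
{'time': np.float64(13.3), 'tool_pos': array([ 565.8, -119.8,  -21.9]), 'tcp_rot': array([-90. ,   0.1,   1. ]), 'ft_force': array([-5.4, -2.5,  3.3])}
y px [415. 273.] z 28 ctr 689.9 -175.7 size 118.2 7.2 ang 1.1
y px [382. 264.] z 28 ctr 633.0 -118.7 size 30.8 61.4 ang 89.9
y px [427. 248.] z 28 ctr 755.2 -111.7 size 14.6 105.2 ang 1.0
y px [312. 326.] z 28 ctr 745.6 -114.4 size 14.1 103.2 ang 0.2
y px [275. 316.] z 28 ctr 686.2 -176.0 size 117.9 6.0 ang 0.8
y px [326. 295.] z 28 ctr 692.8 -54.9 size 102.1 6.1 ang 0.9
y px [287. 280.] z 28 ctr 621.3 -117.0 size 85.6 28.1 ang 1.1
```

move_arm(
  motion="0.4 0 0 0 0 0;0.8 0 0 0 0 0;1.2 0 0 0 0 0;1.6 0 0 0 0 0;2 0.05 0 0 0 0;2.4 0.05 0 0 0 0;2.8 0.05 0 0 0 0;3.2 0.05 0 0 0 0;3.6 0.05 0 0 0 0;4 0.05 0 0 0 0",
)

```text
time: 14.25
tool_pos: [605.7, -119.2, -21.9]
tcp_rot: [-90.0, 0.1, 1.0]
ft_force: [-5.9, -2.6, 2.0]
finger_gap: 40.0
```

move_arm(
  motion="0.1 0 0 0 0 0;0.2 0 0 0 0 0;0.3 0 0 0 0 0;0.4 0 0 0 0 0;0.5 0 0 0 0 0;0.6 0 0 0 0 0",
)

```text
time: 14.75
tool_pos: [611.6, -119.1, -21.8]
tcp_rot: [-90.0, 0.1, 1.0]
ft_force: [-6.4, -2.3, 2.5]
finger_gap: 40.2
```

move_arm(
  motion="0.1 0 0 0 0 0;0.2 0 0 0 0 0;0.3 0 0 0 0 0",
)

```text
time: 15.0
tool_pos: [614.5, -119.1, -21.8]
tcp_rot: [-90.0, 0.1, 1.0]
ft_force: [-5.4, -2.7, 2.2]
finger_gap: 40.2
```

move_arm(
  motion="0.1 0 0 0 0 0;0.2 0 0 0 0 0;0.2 0 0 0 0 0",
)

```text
time: 15.25
tool_pos: [616.8, -119.0, -21.9]
tcp_rot: [-90.0, 0.0, 1.0]
ft_force: [-3.5, -2.8, 0.8]
finger_gap: 40.0
```

move_arm(
  motion="0.1 0 0 0 0 0;0.2 0 0 0 0 0;0.2 0 0 0 0 0",
)

```text
time: 15.5
tool_pos: [618.8, -119.0, -21.8]
tcp_rot: [-90.0, 0.0, 1.0]
ft_force: [-4.6, -2.9, 1.9]
finger_gap: 39.8
```

move_arm(
  motion="0.1 0 0 0 0 0;0.2 0 0 0 0 0;0.2 0 0 0 0 0",
)

```text
time: 15.75
tool_pos: [621.0, -119.0, -21.8]
tcp_rot: [-90.0, 0.0, 1.0]
ft_force: [-3.4, -2.8, 0.4]
finger_gap: 40.1
```

move_arm(
  motion="0.1 0 0 0 0 0;0.2 0 0 0 0 0;0.2 0 0 0 0 0",
)

```text
time: 16.0
tool_pos: [623.0, -118.9, -21.8]
tcp_rot: [-90.0, 0.0, 1.0]
ft_force: [-2.9, -3.0, -0.4]
finger_gap: 40.5
```

move_arm(
  motion="0.1 0 0 0 0 0;0.2 0 0 0 0 0;0.2 0 0 0 0 0",
)

```text
time: 16.25
tool_pos: [625.2, -118.8, -21.8]
tcp_rot: [-90.0, -0.0, 1.0]
ft_force: [-3.2, -2.2, -1.6]
finger_gap: 39.7
```

move_arm(
  motion="0.1 0 0 0 0 0;0.2 0 0 0 0 0;0.2 0 0 0 0 0",
)

```text
time: 16.5
tool_pos: [627.4, -118.8, -21.7]
tcp_rot: [-90.0, -0.0, 1.0]
ft_force: [-2.8, -1.5, -1.3]
finger_gap: 40.1
```

```bash
python3 mod.py | grep -v '755\|745\|746'; python3 - <<'E'
from h import *
for n in('scene','side'):
  s=snap(n);print(n);blobs(s,(37,),ray,'o',8)
E
```

```text
{'time': np.float64(16.5), 'tool_pos': array([ 627.4, -118.8,  -21.7]), 'tcp_rot': array([-90.,  -0.,   1.]), 'ft_force': array([-2.8, -1.5, -1.3])}
y px [407. 256.] z 28 ctr 696.6 -119.5 size 60.2 29.7 ang 4.5
y px [275. 316.] z 28 ctr 686.2 -176.6 size 117.9 6.7 ang 0.6
y px [299. 302.] z 28 ctr 681.9 -116.8 size 85.6 28.0 ang 1.3
y px [326. 295.] z 28 ctr 693.3 -55.0 size 101.0 5.7 ang 0.9
scene
o px [138. 296.] z 37 ctr 508.3 -430.4 size 76.2 76.5 ang 22.6
o px [315. 274.] z 37 ctr 638.6 -55.8 size 11.4 13.0 ang 63.3
o px [139. 270.] z 37 ctr 447.9 -410.4 size 26.3 8.8 ang 3.0
o px [358. 252.] z 37 ctr 634.3 58.4 size 13.3 28.9 ang 31.6
side
o px [355. 400.] z 37 ctr 426.5 -426.6 size 24.4 3.8 ang 1.6
o px [392. 399.] z 37 ctr 490.0 -450.7 size 78.9 70.6 ang 82.7
o px [347. 223.] z 37 ctr 616.5 33.8 size 18.7 17.0 ang 66.6
```

move_arm(
  motion="0.1 0 0 0 0 0;0.2 0 0 0 0 0;0.2 0 0 0 0 0",
)

```text
time: 16.95
tool_pos: [629.2, -118.9, -21.5]
tcp_rot: [-90.0, 0.0, 1.0]
ft_force: [-3.9, 0.1, 0.9]
finger_gap: 40.3
```

move_arm(
  motion="0.1 0 0 0 0 0;0.2 0 0 0 0 0",
)

```text
time: 17.12
tool_pos: [631.0, -118.9, -21.5]
tcp_rot: [-90.0, 0.0, 1.0]
ft_force: [-4.8, -1.9, 2.7]
finger_gap: 40.2
```

move_arm(
  motion="0.1 0 0 0 0 0;0.2 0 0 0 0 0",
)

```text
time: 17.28
tool_pos: [632.8, -119.0, -21.6]
tcp_rot: [-90.0, 0.0, 1.0]
ft_force: [-10.0, -1.0, 5.2]
finger_gap: 39.6
```

Bumper contact: Fx is rising to -10 N. I'll go on in 1 mm steps.

move_arm(
  motion="0.1 0 0 0 0 0;0.1 0 0 0 0 0",
)

```text
time: 17.45
tool_pos: [632.9, -118.9, -21.6]
tcp_rot: [-90.0, 0.2, 1.0]
ft_force: [-10.7, -1.9, 6.7]
finger_gap: 39.9
```

move_arm(
  motion="0.1 0 0 0 0 0;0.1 0 0 0 0 0",
)

```text
time: 17.62
tool_pos: [633.6, -118.9, -21.6]
tcp_rot: [-90.0, 0.2, 1.0]
ft_force: [-13.0, -0.5, 7.9]
finger_gap: 40.0
```

move_arm(
  motion="0.1 0 0 0 0 0;0.1 0 0 0 0 0",
)

```text
time: 17.78
tool_pos: [634.3, -118.9, -21.6]
tcp_rot: [-90.0, 0.2, 1.0]
ft_force: [-13.2, -1.3, 8.3]
finger_gap: 40.0
```

move_arm(
  motion="0.1 0 0 0 0 0;0.1 0 0 0 0 0",
)

```text
time: 17.95
tool_pos: [635.3, -118.7, -21.6]
tcp_rot: [-90.0, 0.2, 1.0]
ft_force: [-14.3, -0.8, 9.6]
finger_gap: 39.8
```

```bash
cat > o.py <<'E'
from h import *
s=snap('scene');print(readout.sense()['ft_force'].round(1));blobs(s,(37,),ray,'o',8);blobs(s,(28,),ray,'y',60)
import sys
if len(sys.argv)>1: cv2.imwrite(f'pics/{sys.argv[1]}.png',cv2.resize(s['image'][250:330,250:350],None,fx=7,fy=7,interpolation=cv2.INTER_CUBIC))
E
python3 o.py q1
```

```text
[-13.6  -1.4   9.1]
o px [138. 296.] z 37 ctr 508.3 -431.1 size 75.7 77.9 ang 22.3
o px [312. 275.] z 37 ctr 640.6 -63.2 size 13.6 18.0 ang 63.9
o px [139. 270.] z 37 ctr 447.9 -410.4 size 26.3 8.8 ang 3.2
o px [358. 253.] z 37 ctr 634.8 58.0 size 13.5 27.9 ang 33.7
y px [312. 326.] z 28 ctr 746.2 -114.4 size 13.9 103.2 ang 0.3
y px [275. 316.] z 28 ctr 686.2 -175.6 size 117.9 6.7 ang 0.8
y px [300. 305.] z 28 ctr 690.0 -118.0 size 86.0 28.0 ang 0.9
y px [326. 295.] z 28 ctr 692.7 -55.1 size 102.3 5.8 ang 0.9
```

View pics/q1.png

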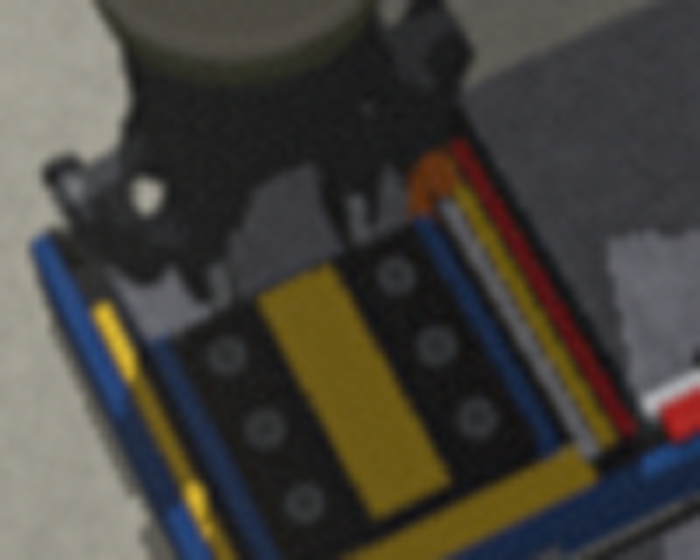

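The orange catch at (430,185) in the crop has moved back out behind the module's rear edge (y -55.8 → -63.2), so it has snapped shut. I'll back off gently.

move_arm(
  motion="-0.2 0 0 0 0 0;-0.4 0 0 0 0 0;-0.6 0 0 0 0 0;-1 0 0 0 0 0;-1.5 0 0 0 0 0;-2 0 0 0 0 0;-2.5 0 0 0 0 0;-3 0 0 0 0 0",
)

```text
time: 18.67
tool_pos: [606.6, -118.8, -21.6]
tcp_rot: [-90.0, -0.0, 1.0]
ft_force: [-0.1, 0.0, -0.6]
finger_gap: 39.7
```

```bash
python3 o.py
```

```text
[ 0.6  0.9 -1. ]
o px [137. 295.] z 37 ctr 508.2 -430.2 size 74.6 78.3 ang 5.8
o px [312. 275.] z 37 ctr 639.5 -62.6 size 13.7 15.5 ang 63.9
o px [139. 270.] z 37 ctr 447.9 -410.4 size 26.3 8.8 ang 3.2
o px [358. 253.] z 37 ctr 635.0 58.8 size 12.3 29.1 ang 33.7
y px [312. 326.] z 28 ctr 746.0 -114.4 size 14.0 103.2 ang 1.0
y px [275. 316.] z 28 ctr 686.2 -175.9 size 117.9 7.6 ang 1.5
y px [300. 305.] z 28 ctr 689.3 -118.0 size 85.4 28.0 ang 0.9
y px [326. 295.] z 28 ctr 692.7 -55.0 size 102.3 5.7 ang 0.9
```

move_arm(
  motion="-2 0 1 0 0 0;-3 0 4 0 0 0;-4 0 8 0 0 0;-6 0 11 0 0 0;-9 0 13 0 0 0;-12 0 15 0 0 0;-15 0 15 0 0 0;-15 0 15 0 0 0;-15 0 15 0 0 0",
)

```text
time: 19.47
tool_pos: [456.3, -118.9, 128.8]
tcp_rot: [-90.0, -0.1, 1.0]
ft_force: [0.7, 0.2, 0.6]
finger_gap: 40.3
```

```bash
python3 o.py q2; python3 - <<'E'
from h import *
s=snap('side');cv2.imwrite('pics/q3.png',s['image'])
E
```

```text
[-0.4  0.3 -0.5]
o px [138. 296.] z 37 ctr 509.2 -431.0 size 75.8 77.5 ang 41.2
o px [311. 275.] z 37 ctr 639.0 -65.4 size 12.3 15.2 ang 14.7
o px [139. 270.] z 37 ctr 447.9 -410.5 size 26.1 9.5 ang 0.7
o px [357. 252.] z 37 ctr 634.8 60.1 size 14.1 30.5 ang 60.6
y px [312. 326.] z 28 ctr 746.0 -114.0 size 13.4 104.0 ang 0.3
y px [275. 316.] z 28 ctr 686.2 -176.6 size 117.9 5.0 ang 0.6
y px [300. 305.] z 28 ctr 689.7 -117.6 size 86.3 28.6 ang 1.0
y px [326. 295.] z 28 ctr 692.7 -55.2 size 102.2 6.3 ang 1.2
```

View pics/q3.png

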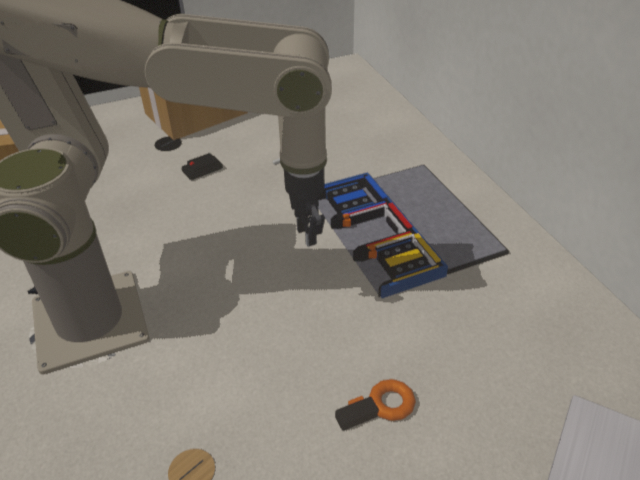

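The side view shows the module seated in the yellow bay at (405,258). The arm is clear, and the mouse (202,166) and clamp (380,405) are where they were.

```bash
python3 -c "
from bench import r
print(r.hand_in())"
```

```text
the job is handed in; nothing more can be done
None
```

The module with the yellow stripe is in the yellow bay with the orange catch shut behind it, and I handed the job in at about 19.6 s. I pushed it sideways with a turn to line it up, then slid it straight in. I felt for the stop in small steps; the readings peaked at about 14 N.

**Last checks:**
- **Module:** with the gripper withdrawn, its centre stayed at x ≈ 689–690 mm, about 16–18 mm deeper than my estimate of the shallowest home. Its yaw matches the bay to within about 0.1°.
- **Catch:** in the scene view it moved from y ≈ -56 to about -63 mm as it snapped. It stayed out after I backed off, and the wrist force was about 0.
- **Other objects:** the mouse and clamp look unmoved. The pen was mostly hidden behind the arm in the last view, but the arm never worked near it.

**What disagreed:** the real fingertips were about 33 mm higher than the reported tool position. Because of that, my first side push passed over the module without touching it. I measured the offset in two views and worked at a reported z of about -21 mm after that.

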